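# Square a tube rack into the corner stop

### The arm

A 6-joint arm with a two-finger parallel gripper is mounted at the origin on a cart in front of the work surface, level with it; the furniture and walls round the work are solid. World frame = base frame: x ahead of the robot, y to its left, z up, the work surface at z = 0. Lengths are in mm, angles in rad, forces in N, time in s.
With the tool pointing down it reaches from about 275 to 775 mm from the base axis. Payload 14.6 kg.
Tool frame: the origin (TCP) lies at the very end of the fingers, on their centre line; the grasp point (between the pads) lies behind it (r.grip_point_offset is the y of the grasp point in the tool frame, in mm); y points along the fingers, x is the direction in which the jaws open and shut, and the axes are right-handed (so a half turn about y gives the same grasp; the last joint's range is limited). The gripper opens to 85 mm and grips with 20 to 120 N. Pads are 22 mm wide; open, the fingers measure 114 mm over their backs; the gripper's body (76 mm by 85 mm) begins 54 mm behind the grasp point. The pads swing forward as they close: fully open they stand 13 mm farther back than shut.
Start: joints at [1.024, 0.263, -0.048, 1.259, 0, 1.415], TCP at [200.477, 485.219, 231.278] pointing down, gripper open.
Joint ranges: [-2.65, 2.65], [-0.89, 1.7], [-1.18, 1.37], [-2.13, 2.11], [-1.35, 1.29], [-3.14, 3.14]. Speed limits (rad/s): [1.89, 1.89, 2.57, 2.79, 3.14, 3.14].

### API

Orientations are given as a rotation vector (axis times angle).
In Python, from workcell import r, snapshot gives the robot as it stands. Calls block until the motion is done:
- r.move_pose(position, orientation): joint-space move of the TCP to a pose.
- r.movel(position, ori=None, velocity=150, until_force=None): straight line of the TCP; ori=None keeps the orientation; velocity is the mean speed in mm/s. With until_force (N) it stops when the force on the tool has changed by that much, and returns True; else False.
- r.goto_joints(angles): joint-space move.
- r.let_go() and r.close_gripper(newtons=None): open the fingers fully, or close them until they stop; newtons is the grip in N (None keeps the last).
- r.pause(seconds).
- r.ik(position, orientation): joint angles nearest the present ones, or None.
- r.observe(): the state.
- snapshot(name): name is "side" or "top"; returns a dict with "frame" (384x512x3 uint8, red, green, blue), "vertical_fov" (degrees; the focal length in pixels is half the picture's height over the tangent of half this angle, whatever the lens; pixels are square), "cx", "cy" (the principal point, pixels), "R" (3x3) and "t" (3): a world point X has camera coordinates R X + t. Camera axes: x right, y down, z forward; pixel columns grow to the right and rows downward; lengths in mm; the calibration is good to about 2 mm. A picture is of the moment at which its call begins. There is no depth.
A pose or a line that the arm cannot do raises r.IKError and nothing moves.
- r.hand_in(): hands the job in, once; it reports no verdict.
The state is a dict: "time_s": time; "qpos": joint angles; "joint_velocities": joint speeds; "joint_efforts": joint torques, N m; "eef_pos": TCP position; "orientation": TCP orientation; "wrist_force": force on the tool from outside, world axes, zero at the start; "moment": the same for the moment, N m; "width": opening from 0.0 (shut) to 1.0 (fully open).
Only numpy, scipy, OpenCV 4.12 (cv2) and the standard library are available. Lean on these libraries where they do the work, as an engineer would, in place of code of your own. Each camera call takes 0.05 s, during which the arm holds its last target. There are 200 camera calls.

### The job

Push the tube rack along the bench with the fingers until it sits squarely in the inner corner of the L-shaped metal corner stop: one long side flush against the long rail and one end against the short rail. Only slide it, do not lift or tip it, and leave the beaker, the two vials and the dropper bottle around it where they stand. Finish with the gripper clear of everything.

Things in the scene. Friction and masses are not known exactly. Their poses are not given: they have to be found in the camera images.
- tube_rack: Loose tube rack: solid moulded rectangular block, 96 mm long, 56 mm wide, 36 mm high, rows of small round holes in its top, about 0.2 kg. Starts on the open side of the stop, a short way off and at an angle. Origin at the centre of its underside; x along its length, y across its width, z up. Its two ends are alike; either may meet the short rail.
- corner_stop: Aluminium L-stop fixed to the bench, no floor plate. Origin on the bench at the inner corner. Long rail: inner face x = 0, from the corner to y = -220 mm. Short rail: inner face y = 0, from the corner to x = -76 mm. Rails 12 mm thick, 25 mm high, with a 4 mm high, 26 mm wide screwed foot outside (+x, +y). Rack belongs in x < 0, y < 0: fully home its centre is at x = -28, y = -48 mm, its length along y. z up.
- beaker: Bystander: clear glass beaker, 74 mm wide, 93 mm high, standing outside the short rail. Origin at the centre of its underside, z up.
- vial_a: Bystander: small capped vial, 22 mm diameter, 44 mm high, standing beyond the short rail on the robot's side. Origin at the centre of its underside, z up.
- vial_b: Bystander: another small capped vial, 22 mm diameter, 44 mm high, near the first. Origin at the centre of its underside, z up.
- dropper_bottle: Bystander: dropper bottle with a black cap, 38 mm diameter, 84 mm high, standing past the open end of the long rail. Origin at the centre of its underside, z up.
There are look-alikes about, which are no part of the job. Of the things that look like the tube_rack, the larger one is meant.

How it is judged (in metres and radians):
At the end, for the whole second after the job is handed in: The rack rests flat on the bench in the corner, its length along the long rail within 0.06 rad (3.4 degrees), its centre within 4 mm of the fully home place (gaps to both rails under 4 mm), at rest; the beaker, vials and dropper bottle are within 15 mm of where they stood (x of tube_rack in the frame of corner_stop between -0.032 and -0.025 m and y of tube_rack in the frame of corner_stop between -0.052 and -0.045 m and angle between the x axis of tube_rack and the y axis of corner_stop, either way round below 0.06 rad and angle between tube_rack's own z axis and vertical below 0.05 rad and height (world z) of tube_rack below 0.004 m and linear speed of tube_rack below 0.01 m/s and distance of each of beaker, vial_a, vial_b, dropper_bottle from where it was at the start of the episode below 0.015 m); the robot touches nothing.
It fails at once if the tube rack is lifted off the bench (8 mm) or tipped (0.2 rad) (height (world z) of tube_rack above 0.008 m or angle between tube_rack's own z axis and vertical above 0.2 rad).
It fails at once if a bystander (beaker, vial or dropper bottle) is shifted by more than 15 mm or tipped (distance of any of beaker, vial_a, vial_b, dropper_bottle from where it was at the start of the episode above 0.015 m or angle between any of beaker, vial_a, vial_b, dropper_bottle's own z axis and vertical above 0.3 rad).
It also fails if it takes over 58 s, if anything falls off the work surface, if the arm or the gripper's body presses on something with over 40 N, if the wrist force passes 120 N, or if a joint passes its speed limit or range.

## Working session

There is one attempt and no reset: what is moved stays moved. The work goes in short steps, each a Python script; the robot and the scene stay as the last script left them, time stands still between calls to the robot, and variables do not carry over. Pictures are saved under pics/ and viewed, about 8 in all and at most 12, crops included, and the job is handed in when it is done.

```bash
ls; mkdir -p pics; python3 - <<'E'
from workcell import r,snapshot
import cv2
for n in("top","side"):
    s=snapshot(n); cv2.imwrite(f"pics/{n}0.png",cv2.resize(s["frame"][:,:,::-1],(800,600),interpolation=cv2.INTER_CUBIC))
    print(n,s["vertical_fov"],s["cx"],s["cy"],s["R"],s["t"])
o=r.observe();print(o["time_s"],o["orientation"],r.grip_point_offset)
E
```

```text
pics
top 42.04693924200961 252.11733501314532 186.38168285308117 [[ 0.02150361 -0.99975752  0.0047427 ]
 [-0.99263543 -0.02191561 -0.11914111]
 [ 0.11921616 -0.00214581 -0.992866  ]] [  22.44207479  582.18467378 1325.56085015]
side 43.691585825092375 253.7162912388094 186.94914900411075 [[-0.95161418 -0.3066849   0.01936008]
 [-0.16632366  0.46106254 -0.87164085]
 [ 0.25839288 -0.83268584 -0.48976261]] [ 595.40073074  101.36215821 1080.46525472]
0.1 [-1.36984555 -0.91525364  0.91673891] -18.700000000000003
```

View pics/top0.png

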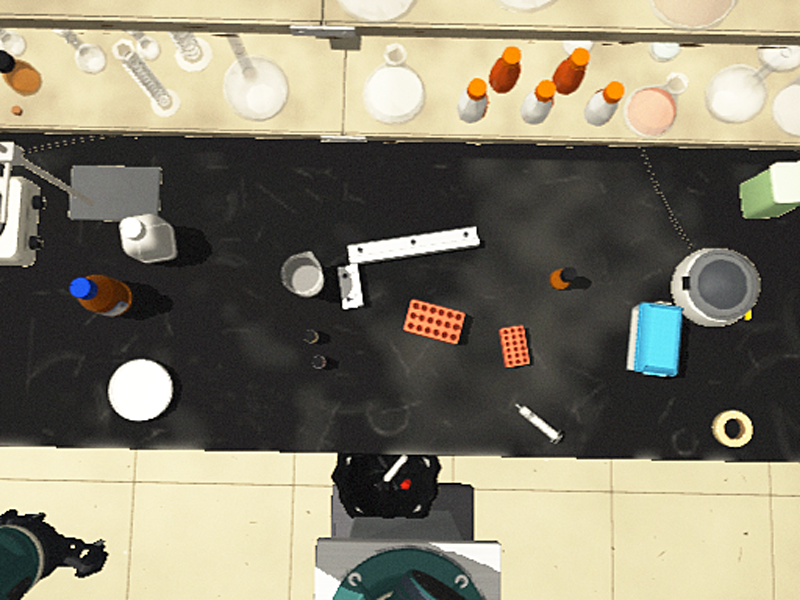

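View pics/side0.png

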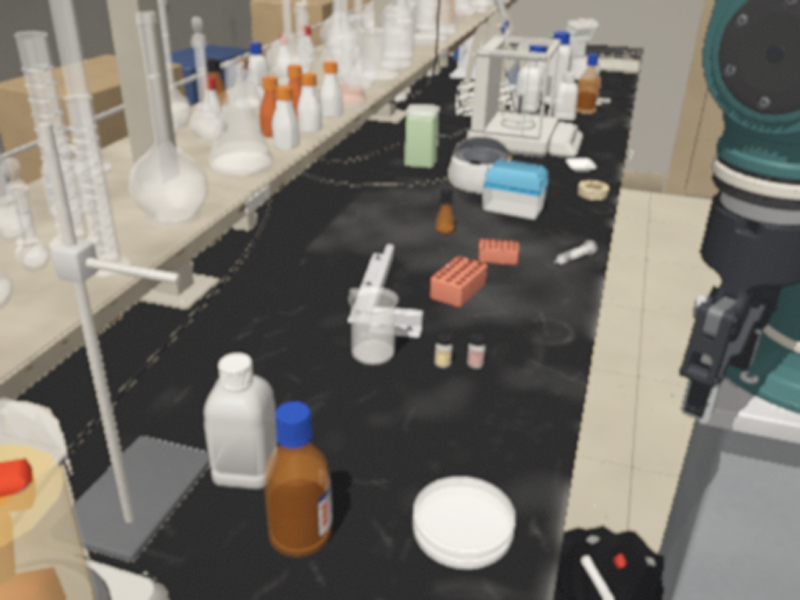

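The top view (800×600) shows two red racks: the larger at (435,321) and a smaller one at (514,346). The larger is the one meant. The stop's inner corner is near (360,263). The beaker is at (302,274), the vials at (312,336) and (320,362), and the dropper bottle at (563,278). One enlarged crop will confirm this, with measurements alongside.

```bash
cat > h.py <<'E'
import numpy as np,cv2
from workcell import r,snapshot
def px2w(s,uv,z):
    uv=np.atleast_2d(uv).astype(float); f=192/np.tan(np.radians(s["vertical_fov"])/2)
    d=np.c_[(uv[:,0]-s["cx"])/f,(uv[:,1]-s["cy"])/f,np.ones(len(uv))]@np.array(s["R"])
    c=-np.array(s["R"]).T@np.array(s["t"]); return (c+d*((z-c[2])/d[:,2])[:,None])[:,:2]
def w2px(s,X):
    f=192/np.tan(np.radians(s["vertical_fov"])/2)
    p=np.atleast_2d(X)@np.array(s["R"]).T+s["t"]; return p[:,:2]/p[:,2:]*f+[s["cx"],s["cy"]]
def rack(s,z=36):
    """larger red blob in top view, boundary cast onto top plane -> centre, angle of long axis, size"""
    h=cv2.cvtColor(s["frame"],cv2.COLOR_RGB2HSV)
    m=((h[...,0]<12)|(h[...,0]>172))&(h[...,1]>90)&(h[...,2]>60); m=m.astype(np.uint8)
    m[:180]=0; m[285:]=0; m[:,:200]=0; m[:,350:]=0
    m=cv2.morphologyEx(m,cv2.MORPH_CLOSE,np.ones((3,3)))
    c=max(cv2.findContours(m,0,1)[0],key=cv2.contourArea)
    w=px2w(s,c[:,0,:],z).astype(np.float32)
    b=cv2.boxPoints(cv2.minAreaRect(w)); e=[b[1]-b[0],b[2]-b[1]]; e.sort(key=np.linalg.norm)
    a=np.arctan2(e[1][1],e[1][0])%np.pi
    return b.mean(0),a,[np.linalg.norm(x) for x in e],b
E
python3 - <<'E'
from h import *
s=snapshot("top"); im=s["frame"][:,:,::-1]
c,a,e,b=rack(s);print("rack",c,np.degrees(a),e,b)
x0,y0,x1,y1=180,135,340,245
cv2.imwrite("pics/crop.png",cv2.resize(im[y0:y1,x0:x1],None,fx=5,fy=5,interpolation=cv2.INTER_CUBIC))
E
```

```text
rack [530.81256  -34.481834] 75.90538 [np.float32(60.326126), np.float32(98.773056)] [[489.53076   -75.03616  ]
 [548.0408    -89.72699  ]
 [572.09436     6.0724945]
 [513.58435    20.76332  ]]
```

View pics/crop.png

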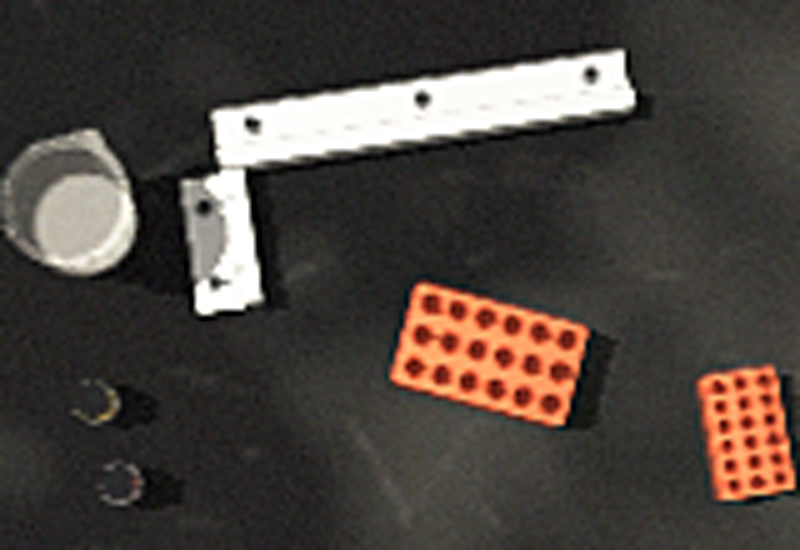

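The crop confirms it: the larger rack, about 99×60 mm as measured, is centred at (490,355). The look-alike is at (750,432). The rails' inner edges run from (250,168) to (635,108) and from (247,172) to (262,300). Next I compute the stop frame and plan the pushes.

```bash
python3 - <<'E'
from h import *
from scipy.spatial.transform import Rotation as Ro
s=snapshot("top")
g=cv2.cvtColor(s["frame"],cv2.COLOR_RGB2GRAY)
# long rail inner edge: lowest bright->dark crossing per column, sub-pixel
def edge(line,lo):
    k=np.where(line[:-1]>lo)[0]; k=k[line[k+1]<=lo][-1]; return k+(line[k]-lo)/(line[k]-line[k+1])
G=g.astype(float)
L=[(u,130+edge(G[130:172,u],140)) for u in range(234,304)]
S=[(205+edge(G[v,205:245],140),v) for v in range(172,194)]
def fit(P):
    w=px2w(s,P,25); l=cv2.fitLine(w.astype(np.float32),cv2.DIST_HUBER,0,.01,.01).ravel(); return l[2:],l[:2]
pl,dl=fit(L);ps,ds=fit(S)
if dl[1]<0: dl=-dl
if ds[0]<0: ds=-ds
t=np.linalg.solve(np.c_[dl,-ds],ps-pl);C=pl+t[0]*dl
print("corner",C,"long dir",np.degrees(np.arctan2(dl[1],dl[0])),"short dir",np.degrees(np.arctan2(ds[1],ds[0])))
th=np.arctan2(dl[1],dl[0])-np.pi/2
M=np.array([[np.cos(th),-np.sin(th)],[np.sin(th),np.cos(th)]])
np.savez("stop.npz",C=C,M=M,th=th)
c,a,e,b=rack(s)
print("rack S",(c-C)@M,np.degrees(a-th-np.pi/2),"\n",(b-C)@M)
for n,uv,z in(("beaker",(302,274),45),("va",(312,336),44),("vb",(320,362),44),("drop",(563,278),40)):
    w=px2w(s,np.array(uv)*.64,z)[0];print(n,w,(w-C)@M)
print(Ro.from_rotvec(r.observe()["orientation"]).as_matrix().round(2))
E
```

```text
corner [632.9037  102.19194] long dir 99.86644 short dir 9.634389
rack S [-124.13297  -117.065155] -23.772772 
 [[-171.67555 -150.04631]
 [-116.37555 -174.40514]
 [ -76.59043  -84.084  ]
 [-131.8904   -59.72518]]
beaker [606.86371476 195.0826747 ] [-9.73781756 95.97887266]
va [499.87200646 174.21117743] [-118.72348023   93.74931835]
vb [455.68386292 159.01666541] [-164.86168707   86.35126497]
drop [ 610.60749699 -258.69376032] [ -83.80493938 -351.72766032]
[[ 0.38 -0.   -0.92]
 [ 0.92 -0.    0.38]
 [-0.   -1.    0.  ]]
```

```bash
cat >> h.py <<'E'
from scipy.spatial.transform import Rotation as Ro
_k=np.load("stop.npz"); C,M,th=_k["C"],_k["M"],float(_k["th"])
dx,dy=M[:,1]; ORI=Ro.from_matrix(np.array([[dx,0,-dy],[dy,0,dx],[0,-1,0]])).as_rotvec()
def P(x,y,z): return [*(C+M@np.array([x,y])),z]
def look(tag=""):
    s=snapshot("top"); c,a,e,b=rack(s); o=r.observe()
    print(tag,"t",o["time_s"],"rackS",((c-C)@M).round(1),"ang",round(np.degrees(a-th)-90,1),"size",np.round(e,1),"tcpS",((np.array(o["eef_pos"][:2])-C)@M).round(1),round(o["eef_pos"][2],1),"F",np.round(o["wrist_force"],1)); return s
E
python3 - <<'E'
from h import *
r.close_gripper(30)
r.move_pose(P(-212,-124,110),ORI)
print(r.movel(P(-212,-124,14),velocity=120,until_force=6))
look("down")
print(r.movel(P(-135,-124,14),velocity=50,until_force=15))
s=look("pushed")
cv2.imwrite("pics/p1.png",cv2.resize(s["frame"][135:245,180:340,::-1],None,fx=5,fy=5,interpolation=cv2.INTER_CUBIC))
E
```

```text
False
down t 4.1417 rackS [-114.1  -94.8] ang 65.3 size [49.9 60.2] tcpS [-211.6 -124.2] 14.6 F [ 0.4 -0.2  0.2]
False
pushed t 5.8833 rackS [-186.7 -247.5] ang -90.3 size [44.5 68.5] tcpS [-135. -124.] 14.1 F [ 0.7 -0.5 -0.4]
```

View pics/p1.png

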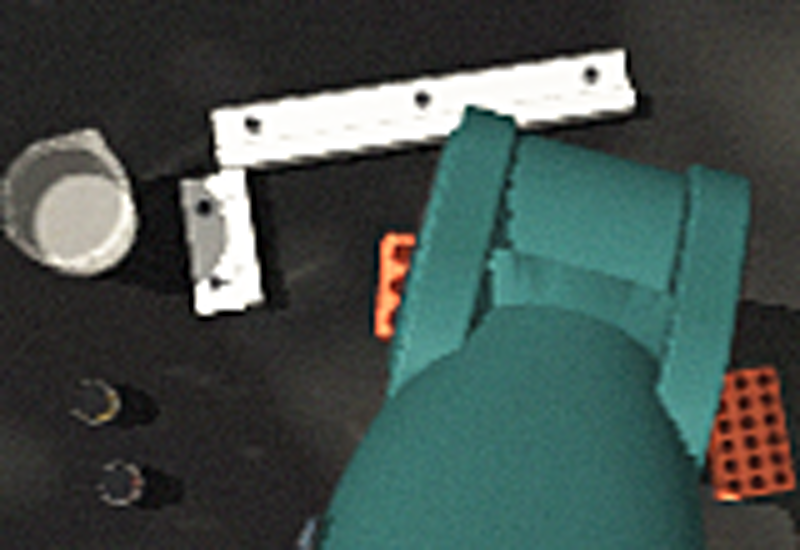

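The picture shows the arm over the rack. Its visible left end, (385,237) to (378,335), is now within about 11° of square, so the push is working. I'll continue to the long rail, back off and look.

```bash
python3 - <<'E'
from h import *
print(r.movel(P(-58,-124,14),velocity=40,until_force=10)); o=r.observe()
print(((np.array(o["eef_pos"][:2])-C)@M),o["wrist_force"])
r.movel(P(-100,-124,14),velocity=120)
r.movel(P(-100,-124,110),velocity=200)
r.move_pose(P(-190,-215,160),ORI)
s=look("back")
cv2.imwrite("pics/p2.png",cv2.resize(s["frame"][135:245,180:340,::-1],None,fx=5,fy=5,interpolation=cv2.INTER_CUBIC))
E
```

```text
True
[ -74.57799863 -123.49907648] [-1.89091408  0.09072567  0.2912732 ]
back t 8.9167 rackS [-64.3 -96.6] ang -8.6 size [27.4 95.4] tcpS [-190.  -214.6] 159.0 F [ 0.6  0.9 -0.2]
```

View pics/p2.png

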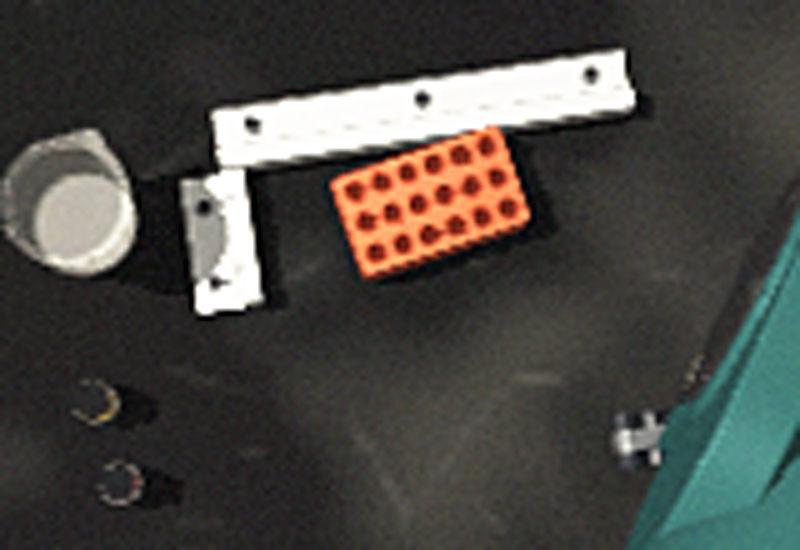

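The right corner is touching the rail at (495,130), and the rack is turned a few degrees too far, with its left end at (332,185) off the rail. I'll push left of centre to bring it flush, then push its end toward the short rail.

```bash
sed -i 's/m\[:180\]=0/m[:150]=0/' h.py; python3 - <<'E'
from h import *
s=look("now"); c,a,e,b=rack(s); c=(c-C)@M; y=c[1]+14
r.move_pose(P(-105,y,110),ORI)
r.movel(P(-105,y,14),velocity=150,until_force=6)
print(r.movel(P(-58,y,14),velocity=40,until_force=8)); o=r.observe()
print(((np.array(o["eef_pos"][:2])-C)@M))
r.movel(P(-95,y,14),velocity=120)
r.movel(P(-95,y,110),velocity=200)
r.move_pose(P(-60,-215,110),ORI)
s=look("flush?"); 
cv2.imwrite("pics/p3.png",cv2.resize(s["frame"][135:245,180:340,::-1],None,fx=5,fy=5,interpolation=cv2.INTER_CUBIC))
E
```

```text
now t 8.9667 rackS [-36.2 -98.6] ang 9.9 size [60.9 98.9] tcpS [-189.8 -214.4] 159.0 F [-0.1  0.5  0.1]
True
[-69.48631802 -84.17810811]
flush? t 12.9583 rackS [ -30.  -101.8] ang -0.0 size [58.6 99.1] tcpS [ -60.5 -214.7] 108.9 F [-0.2  0.5  0.3]
```

View pics/p3.png

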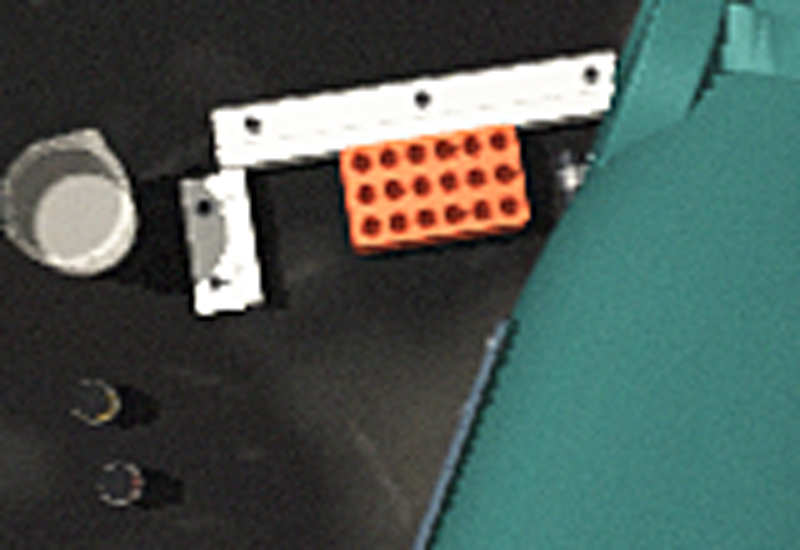

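The rack is flush along the long rail: (343,150) to (517,127), angle 0. Next is the end push.

```bash
python3 - <<'E'
from h import *
r.move_pose(P(-31,-188,110),ORI)
print(r.movel(P(-31,-188,14),velocity=120,until_force=6))
print(r.movel(P(-31,-98,14),velocity=40,until_force=10)); o=r.observe()
print(((np.array(o["eef_pos"][:2])-C)@M),o["wrist_force"])
r.movel(P(-31,-150,14),velocity=120)
r.movel(P(-31,-150,110),velocity=200)
r.move_pose(P(-190,-200,130),ORI)
s=look("end"); c,a,e,b=rack(s); print(((b-C)@M).round(1))
cv2.imwrite("pics/p4.png",cv2.resize(s["frame"][135:245,180:340,::-1],None,fx=5,fy=5,interpolation=cv2.INTER_CUBIC))
E
```

```text
False
True
[ -30.95973811 -110.71086591] [ 1.27764248 -5.81047696  2.15819767]
end t 17.7917 rackS [-30.  -48.1] ang -0.0 size [58.6 96.8] tcpS [-189.6 -200. ] 129.4 F [0.5 1.3 0.3]
[[-59.2   0.3]
 [-59.3 -96.5]
 [ -0.7 -96.5]
 [ -0.7   0.3]]
```

View pics/p4.png

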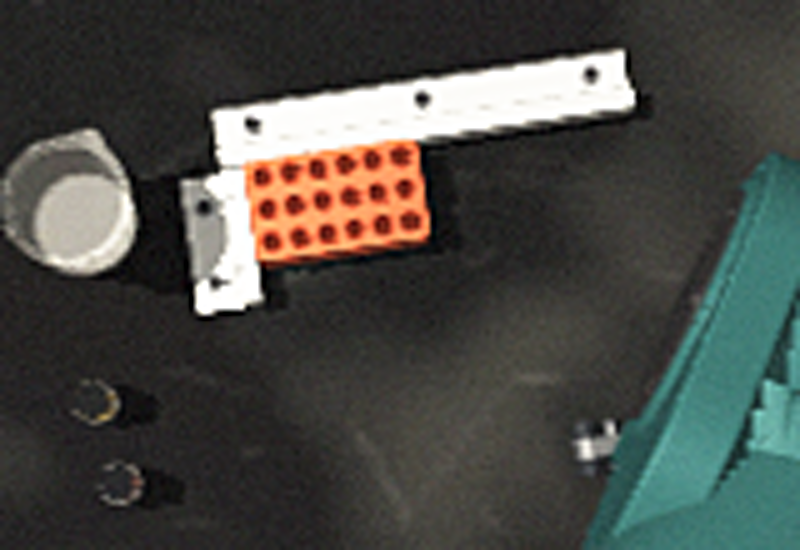

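The rack is seated against both rails, with its corners at (247,160), (417,142) and (430,240). I'll give it one light seating push on the long side and one on the end, then check and hand in.

```bash
python3 - <<'E'
from h import *
def push(a,b):
    r.move_pose(P(*a,110),ORI); r.movel(P(*a,14),velocity=150,until_force=6)
    print(r.movel(P(*b,14),velocity=30,until_force=8),((np.array(r.observe()["eef_pos"][:2])-C)@M).round(1))
    r.movel(P(*a,14),velocity=100); r.movel(P(*a,110),velocity=200)
push((-100,-50),(-58,-50))
push((-31,-145),(-31,-100))
r.move_pose(P(-190,-200,150),ORI); r.pause(.3)
s=look("final"); cv2.imwrite("pics/p5.png",cv2.resize(s["frame"][135:245,180:400,::-1],None,fx=3.6,fy=3.6,interpolation=cv2.INTER_CUBIC))
E
```

```text
True [-69.5 -49.9]
True [ -31.  -110.7]
final t 26.0 rackS [-29.9 -48.2] ang 0.3 size [58.9 96.7] tcpS [-189.6 -199.8] 149.6 F [ 0.7 -0.3 -0.3]
```

View pics/p5.png

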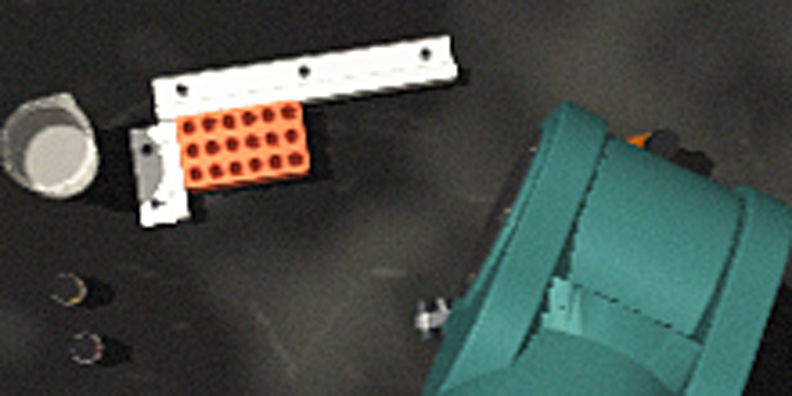

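The rack is seated at (243,147). The beaker and vials are unmoved. The dropper bottle is still standing at (660,145), partly hidden under the raised arm, which is not touching it. Handing in.

```bash
python3 -c "
from workcell import r
print(r.hand_in())"
```

```text
the job is handed in; nothing more can be done
None
```

I slid the larger rack into the corner of the stop with the closed fingers, and my last checks show it seated against both rails. I pushed the long side onto the long rail, corrected an over-turn of about 10° with a push left of centre, then pushed the end to the short rail. A light seating push on each side finished it, and I handed in shortly after 26 s.

- **Position:** The final picture gave the rack centre at (-29.9, -48.2) mm in the stop frame, at an angle of 0.3°. The x value reads about 2 mm too far out, probably because the mask takes in part of the rack's near face. The measured width of 59 mm against the true 56 mm fits that.
- **Contact:** Both seating pushes stopped at the same places as the earlier pushes (-69.5 mm and -110.7 mm), so the rack was already tight against both rails.
- **Bystanders:** The beaker and vials look unmoved in the pictures. The dropper bottle was partly hidden by the arm in the last picture; the visible part was still standing in place, but I did not measure it.
- **Gripper:** It finished clear of everything, about 150 mm above the bench.

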